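# Find the filled bottle by weight, load the carrier and push it up into its dock

## Robot

A 6-joint arm with a two-finger parallel gripper is mounted at the origin on a cart in front of the work surface, level with it; the furniture and walls round the work are solid. World frame = base frame: x ahead of the robot, y to its left, z up, the work surface at z = 0. Lengths are in m, angles in rad, forces in N, time in s.
With the tool pointing down it reaches from about 0.225 to 0.875 m from the base axis. Payload 3.4 kg.
Tool frame: the origin (TCP) lies between the finger pads; the fingertips stand 11 mm ahead of it and the grasp point (between the pads) lies 8 mm behind it; z points along the fingers, y is the line along which they close (so a half turn about z gives the same grasp; the last joint's range is limited). The gripper opens to 85 mm and grips with 20 to 120 N. Pads are 22 mm wide; open, the fingers measure 114 mm over their backs; the gripper's body (76 mm by 85 mm) begins 54 mm behind the grasp point. The pads swing forward as they close: fully open they stand 13 mm farther back than shut.
Start: joints at [-1.269, 0.276, 1.505, -0, 1.361, -0.121], TCP at [0.236, -0.524, 0.242] pointing down, gripper open.
Joint ranges: [-2.89, 2.89], [-0.75, 2.08], [0.22, 2.7], [-1.18, 4.32], [0.11, 2.71], [-2.7, 2.7]. Speed limits (rad/s): [2.57, 2.57, 3.14, 3.14, 3.14, 3.14].

## Interface

Orientations are given as a unit quaternion [w, x, y, z].
In Python, from rig import sensors, eyes, manip gives the robot as it stands.
- The arm moves only by the tool drive_tool, never from a script. Its argument "deltas" is a list of rows, each an object with "linear": the shift along the world's x, y, z in mm, a list of three; "twist": the turn about the world's z in degrees; "claw": the opening, from 0 (shut) to 1 (fully open). In form: [{"linear": [tx, ty, tz], "twist": twist, "claw": claw}, ...]. A call has 1 to 12 rows; each row is the pose to reach, as a shift and turn from the pose commanded when the call began; what a row does not reach only later rows make up. A row lasts 1/12 s, in which the tool goes at most 41.7 mm and 7.16 degrees, less where a joint would pass 70% of its speed; a pose out of reach is approached as far as the arm can. A call with a gripper value outside its range is refused whole. The fingers move at their own pace and stop on an object; "squeeze" is the grip in N (left out, the last holds). Time passes only in rows, so rows that repeat a pose let the fingers close. It gives the time, the measured TCP pose, the force, the opening and the grip force at its end, in the units of the state.
- sensors.get_state(): the state, without advancing time (a new reading comes with each control period).
- eyes.get_image(name): name is "scene" or "side" or "wrist"; returns the picture (384x512x3 uint8, red, green, blue); there is no depth.
- eyes.camera_model(name): a dict with "intrinsics" (3x3 intrinsics, pixels), "dist" ([k1, k2, p1, p2, k3] as OpenCV has them; the pictures are not rectified), "R" (3x3) and "t" (3): a world point X has camera coordinates R X + t. Camera axes: x right, y down, z forward; pixel columns grow to the right and rows downward; lengths in m; the calibration is good to about 2 mm. A picture is of the moment at which its call begins: read the wrist's pose just before it. camera_model takes no time and is no camera call; for the wrist camera it gives the pose at the moment of the call.
- manip.sign_off(): hands the job in; it is judged then, once.
The state is a dict: "clock": time; "qpos": joint angles; "qd": joint speeds; "effort": joint torques, N m; "position": TCP position; "ee_rot": TCP orientation; "contact_force": force on the tool from outside, world axes, zero at the start; "moment": the same for the moment, N m; "width": finger opening in m; "gripper_force": force on a finger pad.
Only numpy, scipy, OpenCV 4.12 (cv2) and the standard library are available. Lean on these libraries where they do the work, as an engineer would, in place of code of your own. Each camera call takes 0.05 s, during which the arm holds its last target. There are 200 camera calls.

## Task

Two identical capped amber bottles stand on the bench: one is filled, the other is empty. Lift them to feel which is heavy, stand the filled one in the front cell of the grey carrier (the cell nearer the ramp) while the carrier is still on the bench before the ramp, and leave the empty one standing on the bench away from the carrier. Then push the loaded carrier, without lifting it, up the ramp and over the lip until its rear edge has dropped down behind the lip and it lies flat in the dock's bay; let go, keep both bottles upright and leave the oil vial, timer and tip box where they are.

Things in the scene. Friction and masses are not known exactly. Their poses are not given: they have to be found in the camera images.
- dock: Fixed dock of polished slippery sheet metal (what is let go on the ramp may slide back), 121 mm wide. Origin at bench level on its midline under the bay-side face of the lip; x = push direction (roughly world +y), z up. In mm: ramp from bench level at -118 up to 23 high at -8 (12 degrees); lip top 23 high to 0; sunken bay, floor 13 high, 0 to 157; end stop 45 high at 157 to 165.
- lip (a point): Point on the dock's midline, at the bay-side edge of the lip top (23 mm up); axes as the dock's. Side rails, 6 mm thick, stand 106 mm apart inside, 14 mm above the ramp surface; along the bay 109 mm apart, 40 mm above the bench; before the ramp (dock x -118 to -163 mm) 14 mm high rails flare out at 22 degrees to about 148 mm apart, a funnel in which a badly skewed carrier can jam.
- carrier: Loose grey open-topped carrier, 145 (its x) x 100 x 56 mm, walls 4 mm, corners bevelled, about 0.3 kg, on two 4 mm high round-ended runners; a 48 mm high divider makes two equal cells, 66 x 92 mm inside. Origin at the centre of its underside; x to its front end, toward the ramp. Starts 30-70 mm before the ramp, up to 8 mm and 0.06 rad out of line. In the bay it has 12 mm of play: origin at dock x 73 to 85, z 13 mm.
- push_face (a point): Middle of the carrier's rear outer face, 72.5 mm behind its origin, 42 mm above its underside; axes as the carrier's. Pushing takes 3 to 10 N; the wall grips a pusher by friction. Riding over the lip the carrier rocks nose-down and its rear bottom edge rises to about 33 mm above the bench: a lower pusher can slip under it; 42 mm above the bench meets the rear wall all the way.
- front_cell (a point): Centre of the inner floor of the carrier's front cell, 35 mm in front of the carrier's origin, 8 mm above its underside; axes as the carrier's.
- bottle_1_mid (a point): Centre (52 mm above its foot) of one of the two identical amber bottles: 104 mm high, body 52 mm diameter up to 90 mm, cap 36 mm diameter above that; z up its axis. One bottle (either this or the other) is filled and weighs about 0.33 to 0.43 kg; the empty one weighs about 0.12 kg. They can be told apart only by weight.
- bottle_2_mid (a point): Centre of the other amber bottle, the same in every way but perhaps the weight.
- oil_vial: Small glass oil vial, 28 mm diameter, 57 mm high, a bystander to be left alone. Origin at the centre of its foot.
- timer: Bench timer, 42 x 66 mm, 50 mm high, a bystander to be left alone. Origin at the centre of its foot.
- tips: Pipette tip box, 88 x 62 mm, 52 mm high, a bystander to be left alone. Origin at the centre of its foot.
There are look-alikes about, which are no part of the job. What is shaped like the part that bears bottle_2_mid but green or red is not meant.

How it is judged:
By the outcome, as a careful person would: the job done as asked, in the order asked, and still so for the second after the job is handed in, with the robot touching nothing.
It also fails if it takes over 72 s, if anything falls off the work surface, if the arm or the gripper's body presses on something with over 40 N, if the wrist force passes 120 N, or if a joint passes its speed limit or range.

## Working session

There is one attempt and no reset: what is moved stays moved. The work goes in short steps, Python scripts to look and compute and a tool call to move; the robot and the scene stay as the last step left them, time stands still between calls to the robot, and variables do not carry over. Pictures are saved under pics/ and viewed, at most 10 in all, crops included, and the job is handed in when it is done.

Besides the shell and the picture viewer there is one more tool, called after "Call:" as name([rows], argument=value, ...), one row to a line, values as JSON. drive_tool: Moves the arm, as the interface text tells. Its arguments: {"type":"object","properties":{"deltas":{"type":"array","items":{"type":"object","properties":{"linear":{"type":"array","items":{"type":"number"}},"twist":{"type":"number"},"claw":{"type":"number"}}}},"squeeze":{"type":"number"}},"required":["deltas"]}

```bash
ls; mkdir -p pics; python3 - <<'E'
from rig import sensors, eyes, manip
import cv2
s=sensors.get_state();print({k:s[k] for k in ('clock','position','ee_rot','width','contact_force')})
for n in ("scene","side"):
    im=eyes.get_image(n);cv2.imwrite(f"pics/{n}0.png",im[:,:,::-1])
    m=eyes.camera_model(n);print(n,m)
E
```

```text
pics
{'clock': 0.0, 'position': array([ 0.2357838 , -0.5238857 ,  0.24144435]), 'ee_rot': array([-9.08360223e-04,  9.77738431e-01,  2.09825475e-01, -7.81587731e-05]), 'width': 0.08502330309938, 'contact_force': array([-0.26678022, -0.60241712,  0.99245769])}
scene {'intrinsics': array([[403.68222863,   0.        , 252.40756017],
       [  0.        , 403.68222863, 193.70062798],
       [  0.        ,   0.        ,   1.        ]]), 'dist': array([-0.02871415,  0.        ,  0.        ,  0.        ,  0.        ]), 'R': array([[-0.82048655, -0.57163029,  0.00637443],
       [-0.33846851,  0.4767725 , -0.8112503 ],
       [ 0.4606961 , -0.66777751, -0.58466427]]), 't': array([0.40606528, 0.25904634, 0.82796733])}
side {'intrinsics': array([[439.82928486,   0.        , 256.59453292],
       [  0.        , 439.82928486, 186.87633233],
       [  0.        ,   0.        ,   1.        ]]), 'dist': array([0.00766142, 0.        , 0.        , 0.        , 0.        ]), 'R': array([[-0.99973351, -0.00898017,  0.02126645],
       [-0.0228294 ,  0.52124479, -0.8531018 ],
       [-0.00342403, -0.85335996, -0.5213109 ]]), 't': array([0.50743968, 0.10500142, 1.30338814])}
```

View pics/scene0.png

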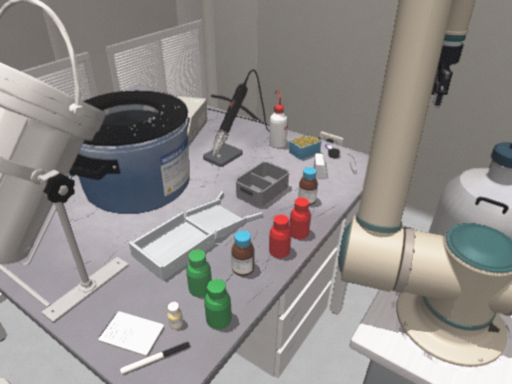

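View pics/side0.png

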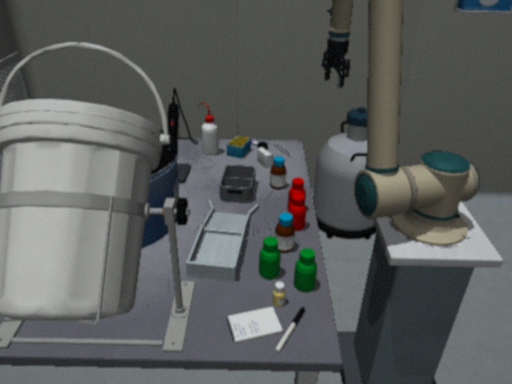

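Scene shows two amber bottles with blue caps at (309,187) and (243,253). The red pair (280,237),(301,218) and green pair (199,273),(218,304) are look-alikes. The carrier is at (263,184), the dock at (195,235), the vial at (175,315), the timer at (320,165) and the tip box at (305,147). The side view agrees: bottles (278,172),(285,232), carrier (238,183).

```bash
cat > h.py <<'E'
import numpy as np, cv2
from rig import sensors, eyes, manip
def ray(m,uv):
    p=cv2.undistortPoints(np.array([[uv]],float),m["intrinsics"],m["dist"])[0,0]
    return -m["R"].T@m["t"], m["R"].T@np.array([p[0],p[1],1])
def plane(m,uv,z):
    c,d=ray(m,uv); return c+d*(z-c[2])/d[2]
def tri(m1,u1,m2,u2):
    c1,d1=ray(m1,u1);c2,d2=ray(m2,u2)
    s=np.linalg.lstsq(np.c_[d1,-d2],c2-c1,rcond=None)[0]
    a,b=c1+s[0]*d1,c2+s[1]*d2
    return (a+b)/2,np.linalg.norm(a-b)
def proj(m,X):
    return cv2.projectPoints(np.array([X],float),cv2.Rodrigues(m["R"])[0],m["t"],m["intrinsics"],m["dist"])[0][0,0]
def blobs(im,lo,hi,amin):
    hsv=cv2.cvtColor(im,cv2.COLOR_RGB2HSV); k=cv2.inRange(hsv,lo,hi)
    n,l,st,ce=cv2.connectedComponentsWithStats(k)
    return [(ce[i].round(1),st[i,4]) for i in range(1,n) if st[i,4]>=amin]
E
python3 - <<'E'
from h import *
np.set_printoptions(precision=4,suppress=True)
I={n:cv2.imread(f"pics/{n}0.png")[:,:,::-1].copy() for n in("scene","side")}
M={n:eyes.camera_model(n) for n in I}
for n in I:
    for c,a in blobs(I[n],(95,140,110),(110,255,255),20): print(n,c,a,plane(M[n],c,.097))
s=I["scene"][150:285,110:340]; cv2.imwrite("pics/sc.png",cv2.resize(s,None,fx=3.4,fy=3.4,interpolation=cv2.INTER_CUBIC)[:,:,::-1])
s=I["side"][150:290,180:320]; cv2.imwrite("pics/sd.png",cv2.resize(s,None,fx=4,fy=4,interpolation=cv2.INTER_CUBIC)[:,:,::-1])
E
```

```text
scene [309.2 170.9] 55 [ 0.4421 -0.1954  0.097 ]
scene [242.1 236.4] 119 [0.4347 0.1271 0.097 ]
side [278.4 158.5] 51 [ 0.4409 -0.1993  0.097 ]
side [285.2 216.3] 92 [0.434  0.1234 0.097 ]
```

View pics/sc.png

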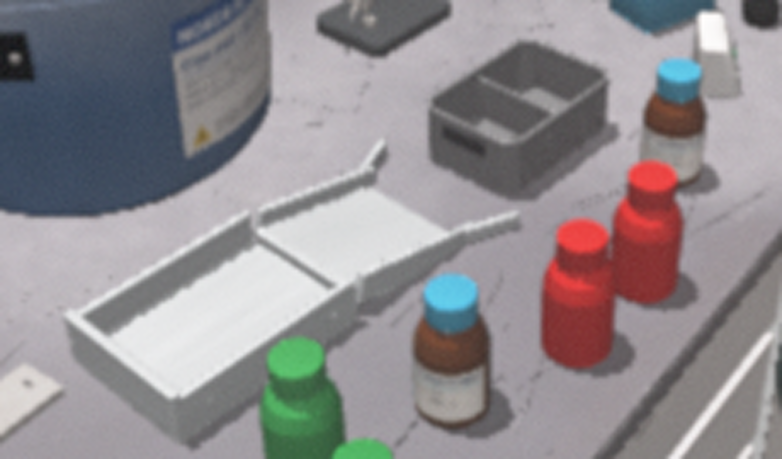

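View pics/sd.png

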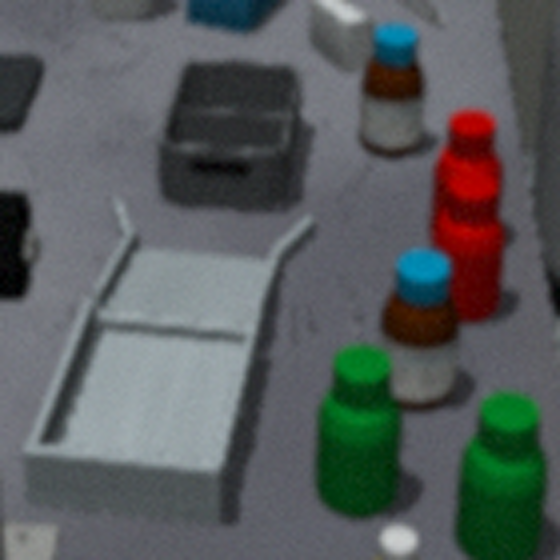

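The crops confirm the two blue-capped amber bottles, at scene crop (675,120) and (452,350). Carrier rim corners, lip and end-stop corners are legible.

```bash
python3 - <<'E'
from h import *
np.set_printoptions(precision=4,suppress=True)
S=eyes.camera_model("scene");D=eyes.camera_model("side")
sc=lambda u,v:((u+.5)/3.4-.5+110,(v+.5)/3.4-.5+150); sd=lambda u,v:((u+.5)/4-.5+180,(v+.5)/4-.5+150)
for nm,z,a,b in [("endL",.045,(70,315),(28,455)),("endR",.045,(180,400),(222,468)),("lipL(left rail inner)",.023,(258,230),(98,322)),("lipR",.023,(335,288),(245,337)),
 ("railL bottom ramp",.014,(375,172),(133,235)),("railR bottom ramp",.014,(462,235),(270,263)),("funL",.014,(382,145),(118,202)),("funR",.014,(518,216),(312,222)),
 ("carFL",.056,(434,110),(163,145)),("carFR",.056,(512,150),(299,148)),("carRR",.056,(606,80),(297,68)),("carRL",.056,(525,42),(183,65))]:
    print(nm,plane(S,sc(*a),z)[:2],plane(D,sd(*b),z)[:2],*tri(S,sc(*a),D,sd(*b)))
E
```

```text
endL [0.6713 0.249 ] [0.6748 0.2552] [0.677  0.2456 0.0379] 0.0022319889914257643
endR [0.5518 0.2625] [0.5576 0.263 ] [0.5575 0.2577 0.039 ] 0.0020573037115899466
lipL(left rail inner) [0.6487 0.0859] [0.6516 0.0929] [0.6536 0.0816 0.016 ] 0.0028095394928998917
lipR [0.5571 0.1032] [0.55   0.1061] [0.5505 0.1107 0.029 ] 0.00419934348186017
railL bottom ramp [ 0.6297 -0.034 ] [ 0.639  -0.0271] [ 0.6415 -0.0478  0.0002] 0.0005867526788440208
railR bottom ramp [ 0.5234 -0.009 ] [0.5356 0.0053] [ 0.5368 -0.0274 -0.007 ] 0.003530740366463625
funL [ 0.6488 -0.0674] [ 0.6548 -0.0716] [ 0.6547 -0.0746  0.0098] 0.0039055792496835444
funR [ 0.5011 -0.0538] [ 0.5052 -0.05  ] [ 0.5052 -0.0603  0.0075] 0.0006564212190390915
carFL [ 0.6069 -0.086 ] [ 0.6206 -0.0885] [ 0.6215 -0.1054  0.0428] 0.005239636847840523
carFR [ 0.5229 -0.0765] [ 0.5164 -0.0887] [ 0.5157 -0.0655  0.0679] 0.003988335596066293
carRR [ 0.5146 -0.2077] [ 0.5197 -0.2157] [ 0.519  -0.2156  0.0532] 0.0051529210824521575
carRL [ 0.6053 -0.2194] [ 0.6141 -0.2163] [ 0.6155 -0.2354  0.045 ] 0.0009130666702756581
```

Call:
drive_tool([
  {"linear": [20,32,15],"twist": 5,"claw": 0.85},
  {"linear": [40,65,30],"twist": 10,"claw": 0.85},
  {"linear": [60,98,45],"twist": 16,"claw": 0.85},
  {"linear": [80,130,60],"twist": 22,"claw": 0.85},
  {"linear": [100,163,60],"twist": 28,"claw": 0.85},
  {"linear": [120,195,60],"twist": 34,"claw": 0.85},
  {"linear": [140,228,60],"twist": 40,"claw": 0.85},
  {"linear": [160,260,60],"twist": 46,"claw": 0.85},
  {"linear": [180,293,60],"twist": 52,"claw": 0.85},
  {"linear": [205,326,60],"twist": 57,"claw": 0.85},
  {"linear": [205,326,60],"twist": 60,"claw": 0.85},
  {"linear": [205,326,60],"twist": 60,"claw": 0.85},
])

```text
clock: 1.1
position: [0.4417, -0.1962, 0.302]
ee_rot: [-0.0, 0.74, 0.673, -0.0]
contact_force: [-0.1, -0.6, -0.3]
width: 0.0724
gripper_force: 0.0
```

```bash
python3 - <<'E'
from h import *
np.set_printoptions(precision=4,suppress=True)
s=sensors.get_state();m=eyes.camera_model("wrist");im=eyes.get_image("wrist")
np.savez("w1.npz",**m);print(s["position"],s["ee_rot"],-m["R"].T@m["t"],m["R"][2],s["contact_force"])
cv2.imwrite("pics/w1.png",im[:,:,::-1])
E
```

```text
[ 0.4417 -0.1962  0.302 ] [-0.0004  0.7399  0.6727 -0.0001] [ 0.4485 -0.128   0.4329] [-0.0257 -0.27   -0.9625] [-0.1379 -0.5718 -0.318 ]
```

View pics/w1.png

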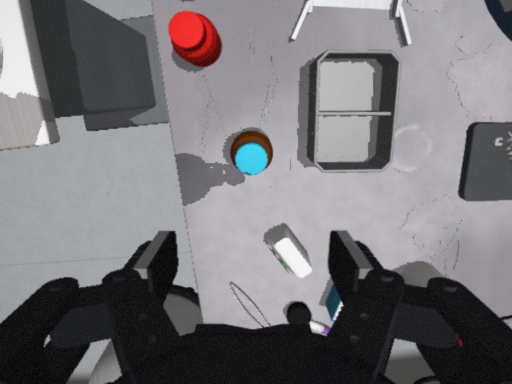

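Wrist view: cap centre (252,158), carrier divider (317,113)–(391,114), rim corners near (312,55),(399,55),(393,168),(309,165); the funnel rails end at (294,38),(407,43).

```bash
python3 - <<'E'
from h import *
np.set_printoptions(precision=4,suppress=True)
m=dict(np.load("w1.npz"));im=cv2.imread("pics/w1.png")[:,:,::-1].copy()
for c,a in blobs(im,(90,140,110),(112,255,255),60): print(c,a,plane(m,c,.104))
for n,z,u in [("divL",.048,(317,113)),("divR",.048,(391,114)),("TL",.056,(312,55)),("TR",.056,(399,55)),("BR",.056,(393,170)),("BL",.056,(309,166)),("funL",.014,(294,38)),("funR",.014,(407,43)),("timer",.05,(290,252))]: print(n,plane(m,u,z)[:2])
E
```

```text
[251.  158.3] 818 [ 0.4409 -0.1898  0.104 ]
divL [ 0.525  -0.1521]
divR [ 0.6165 -0.1612]
TL [ 0.5208 -0.0858]
TR [ 0.6222 -0.0936]
BR [ 0.6169 -0.2304]
BL [ 0.5107 -0.2153]
funL [ 0.5074 -0.0588]
funR [ 0.652  -0.0757]
timer [ 0.4803 -0.3346]
```

Call:
drive_tool([
  {"linear": [0,3,-40],"twist": 0,"claw": 0.9},
  {"linear": [0,3,-80],"twist": 0,"claw": 0.9},
  {"linear": [0,3,-120],"twist": 0,"claw": 0.9},
  {"linear": [0,3,-155],"twist": 0,"claw": 0.9},
  {"linear": [0,3,-185],"twist": 0,"claw": 0.9},
  {"linear": [0,3,-215],"twist": 0,"claw": 0.9},
  {"linear": [0,3,-235],"twist": 0,"claw": 0.9},
  {"linear": [0,3,-243],"twist": 0,"claw": 0.9},
  {"linear": [0,3,-243],"twist": 0,"claw": 0.9},
])

```text
clock: 1.9
position: [0.4391, -0.1958, 0.0575]
ee_rot: [-0.002, 0.743, 0.669, -0.001]
contact_force: [-0.2, 0.1, 0.2]
width: 0.0768
gripper_force: 0.0
```

Call:
drive_tool([
  {"linear": [0,0,0],"twist": 0,"claw": 0.4},
  {"linear": [0,0,0],"twist": 0,"claw": 0.4},
  {"linear": [0,0,0],"twist": 0,"claw": 0.4},
  {"linear": [0,0,0],"twist": 0,"claw": 0.4},
  {"linear": [0,0,0],"twist": 0,"claw": 0.4},
  {"linear": [0,0,0],"twist": 0,"claw": 0.4},
], squeeze=40)

```text
clock: 2.4
position: [0.4417, -0.1963, 0.0608]
ee_rot: [0.002, 0.742, 0.671, 0.0]
contact_force: [-1.9, -0.2, 6.9]
width: 0.0509
gripper_force: 41.8
```

Call:
drive_tool([
  {"linear": [0,0,10],"twist": 0,"claw": 0.4},
  {"linear": [0,0,25],"twist": 0,"claw": 0.4},
  {"linear": [0,0,40],"twist": 0,"claw": 0.4},
  {"linear": [0,0,40],"twist": 0,"claw": 0.4},
  {"linear": [0,0,40],"twist": 0,"claw": 0.4},
  {"linear": [0,0,40],"twist": 0,"claw": 0.4},
])

```text
clock: 2.9
position: [0.4406, -0.195, 0.0989]
ee_rot: [-0.0, 0.742, 0.671, -0.0]
contact_force: [-1.2, 0.4, -1.4]
width: 0.051
gripper_force: 41.9
```

Call:
drive_tool([
  {"linear": [0,0,0],"twist": 0,"claw": 0.4},
  {"linear": [0,0,0],"twist": 0,"claw": 0.4},
  {"linear": [0,0,-15],"twist": 0,"claw": 0.4},
  {"linear": [0,0,-30],"twist": 0,"claw": 0.4},
  {"linear": [0,0,-36],"twist": 0,"claw": 0.4},
  {"linear": [0,0,-39],"twist": 0,"claw": 0.4},
  {"linear": [0,0,-39],"twist": 0,"claw": 0.4},
  {"linear": [0,0,-39],"twist": 0,"claw": 0.4},
])

```text
clock: 3.57
position: [0.4395, -0.1948, 0.0606]
ee_rot: [-0.002, 0.742, 0.671, -0.001]
contact_force: [-3.2, 0.7, 4.4]
width: 0.0512
gripper_force: 40.8
```

Call:
drive_tool([
  {"linear": [0,0,0],"twist": 0,"claw": 0.7},
  {"linear": [0,0,0],"twist": 0,"claw": 0.9},
  {"linear": [0,0,0],"twist": 0,"claw": 0.9},
  {"linear": [0,0,0],"twist": 0,"claw": 0.9},
])

```text
clock: 3.9
position: [0.4412, -0.1956, 0.0604]
ee_rot: [0.0, 0.742, 0.671, 0.0]
contact_force: [-0.2, -1.1, -0.6]
width: 0.0771
gripper_force: 0.0
```

Call:
drive_tool([
  {"linear": [0,0,20],"twist": 0,"claw": 0.9},
  {"linear": [0,0,50],"twist": 0,"claw": 0.9},
  {"linear": [0,0,85],"twist": 0,"claw": 0.9},
  {"linear": [0,0,120],"twist": 0,"claw": 0.9},
  {"linear": [0,15,155],"twist": 0,"claw": 0.9},
  {"linear": [0,45,180],"twist": 0,"claw": 0.9},
  {"linear": [0,80,200],"twist": 0,"claw": 0.9},
  {"linear": [0,115,200],"twist": 0,"claw": 0.9},
  {"linear": [0,150,200],"twist": 0,"claw": 0.9},
  {"linear": [0,185,200],"twist": 0,"claw": 0.9},
  {"linear": [0,220,200],"twist": 0,"claw": 0.9},
  {"linear": [0,230,200],"twist": 0,"claw": 0.9},
])

```text
clock: 4.9
position: [0.4403, 0.0387, 0.2605]
ee_rot: [-0.001, 0.741, 0.672, 0.001]
contact_force: [0.5, -0.7, -1.3]
width: 0.0769
gripper_force: 0.0
```

```bash
python3 - <<'E'
from h import *
np.set_printoptions(precision=4,suppress=True)
s=sensors.get_state();m=eyes.camera_model("wrist");im=eyes.get_image("wrist")
np.savez("w2.npz",**m);print(s["clock"],s["position"],s["contact_force"])
cv2.imwrite("pics/w2.png",im[:,:,::-1])
for c,a in blobs(im,(90,140,110),(112,255,255),60): print(c,a,plane(m,c,.104))
E
```

```text
4.9 [0.4403 0.0387 0.2605] [ 0.4838 -0.7239 -1.2554]
[234.7  74.5] 1281 [0.4336 0.1295 0.104 ]
```

View pics/w2.png

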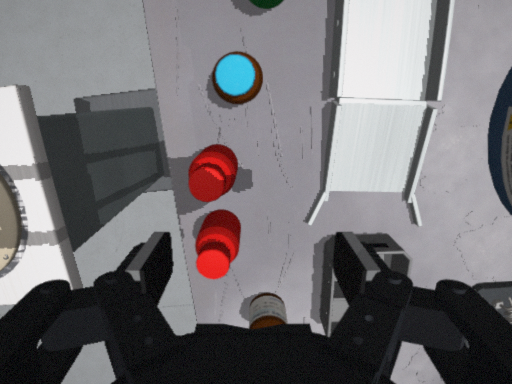

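View: blue cap of the second bottle at (236,75); ramp foot (328,191)–(407,193) and lip (338,100)–(440,104); the first bottle stands at (268,310).

Call:
drive_tool([
  {"linear": [-3,35,0],"twist": 0,"claw": 0.95},
  {"linear": [-7,70,-20],"twist": 0,"claw": 0.95},
  {"linear": [-7,89,-50],"twist": 0,"claw": 0.95},
  {"linear": [-7,89,-90],"twist": 0,"claw": 0.95},
  {"linear": [-7,89,-125],"twist": 0,"claw": 0.95},
  {"linear": [-7,89,-155],"twist": 0,"claw": 0.95},
  {"linear": [-7,89,-180],"twist": 0,"claw": 0.95},
  {"linear": [-7,89,-195],"twist": 0,"claw": 0.95},
  {"linear": [-7,89,-200],"twist": 0,"claw": 0.95},
  {"linear": [-7,89,-200],"twist": 0,"claw": 0.95},
])

```text
clock: 5.78
position: [0.4334, 0.1227, 0.0592]
ee_rot: [-0.001, 0.742, 0.67, -0.001]
contact_force: [0.6, 0.2, 0.2]
width: 0.0812
gripper_force: 0.0
```

Call:
drive_tool([
  {"linear": [0,0,0],"twist": 0,"claw": 0.4},
  {"linear": [0,0,0],"twist": 0,"claw": 0.4},
  {"linear": [0,0,0],"twist": 0,"claw": 0.4},
  {"linear": [0,0,0],"twist": 0,"claw": 0.4},
  {"linear": [0,0,0],"twist": 0,"claw": 0.4},
  {"linear": [0,0,0],"twist": 0,"claw": 0.4},
], squeeze=40)

```text
clock: 6.28
position: [0.4344, 0.1236, 0.0616]
ee_rot: [0.001, 0.742, 0.671, 0.001]
contact_force: [-2.5, -0.4, 6.8]
width: 0.0513
gripper_force: 41.0
```

Call:
drive_tool([
  {"linear": [0,0,10],"twist": 0,"claw": 0.4},
  {"linear": [0,0,25],"twist": 0,"claw": 0.4},
  {"linear": [0,0,40],"twist": 0,"claw": 0.4},
  {"linear": [0,0,40],"twist": 0,"claw": 0.4},
  {"linear": [0,0,40],"twist": 0,"claw": 0.4},
  {"linear": [0,0,40],"twist": 0,"claw": 0.4},
  {"linear": [0,0,40],"twist": 0,"claw": 0.4},
])

```text
clock: 6.87
position: [0.433, 0.1235, 0.0994]
ee_rot: [-0.001, 0.742, 0.671, -0.001]
contact_force: [0.5, -0.1, -3.8]
width: 0.0512
gripper_force: 43.2
```

Call:
drive_tool([
  {"linear": [0,0,0],"twist": 0,"claw": 0.4},
])

```text
clock: 6.95
position: [0.4332, 0.1235, 0.0994]
ee_rot: [-0.001, 0.742, 0.671, -0.001]
contact_force: [-0.1, -0.3, -3.7]
width: 0.0512
gripper_force: 43.2
```

Call:
drive_tool([
  {"linear": [0,0,0],"twist": 0,"claw": 0.4},
])

```text
clock: 7.03
position: [0.4334, 0.1235, 0.0996]
ee_rot: [-0.0, 0.742, 0.671, -0.001]
contact_force: [-0.4, -0.0, -3.5]
width: 0.0512
gripper_force: 43.2
```

```bash
python3 - <<'E'
from h import *
np.set_printoptions(precision=4,suppress=True)
m=dict(np.load("w2.npz"))
for n,z,u in [("rampL",.0,(328,191)),("rampR",.0,(407,193)),("lipL",.023,(338,101)),("lipR",.023,(440,104)),("funL",.014,(312,222)),("funR",.014,(420,223))]: print(n,plane(m,u,z)[:2])
E
```

```text
rampL [ 0.5353 -0.0195]
rampR [ 0.6422 -0.0329]
lipL [0.5456 0.0957]
lipR [0.668  0.0823]
funL [ 0.5098 -0.0554]
funR [ 0.655  -0.0721]
```

Second bottle weighs 3.6 N, against 1.4 N for the first, so it is the filled one. Carrying it over the front cell.

Call:
drive_tool([
  {"linear": [0,0,25],"twist": 0,"claw": 0.4},
  {"linear": [0,0,55],"twist": 0,"claw": 0.4},
  {"linear": [8,-12,85],"twist": 0,"claw": 0.4},
  {"linear": [22,-38,105],"twist": 0,"claw": 0.4},
  {"linear": [38,-66,110],"twist": 0,"claw": 0.4},
  {"linear": [54,-95,110],"twist": 0,"claw": 0.4},
  {"linear": [70,-124,110],"twist": 0,"claw": 0.4},
  {"linear": [87,-153,110],"twist": 0,"claw": 0.4},
  {"linear": [104,-182,110],"twist": 0,"claw": 0.4},
  {"linear": [121,-211,110],"twist": 0,"claw": 0.4},
  {"linear": [134,-235,110],"twist": 0,"claw": 0.4},
  {"linear": [141,-247,110],"twist": 0,"claw": 0.4},
])

```text
clock: 8.03
position: [0.5765, -0.127, 0.2093]
ee_rot: [0.001, 0.743, 0.67, -0.0]
contact_force: [0.5, -0.3, -3.1]
width: 0.0511
gripper_force: 44.4
```

Call:
drive_tool([
  {"linear": [0,0,-15],"twist": 0,"claw": 0.4},
  {"linear": [0,0,-30],"twist": 0,"claw": 0.4},
  {"linear": [0,0,-40],"twist": 0,"claw": 0.4},
  {"linear": [0,0,-45],"twist": 0,"claw": 0.4},
  {"linear": [0,0,-45],"twist": 0,"claw": 0.4},
])

```text
clock: 8.45
position: [0.5737, -0.1225, 0.1637]
ee_rot: [-0.002, 0.742, 0.671, -0.001]
contact_force: [-1.2, 0.5, -3.2]
width: 0.0513
gripper_force: 44.4
```

```bash
python3 - <<'E'
from h import *
np.set_printoptions(precision=4,suppress=True)
s=sensors.get_state();print(s["clock"],s["position"])
M=eyes.camera_model("scene");D=eyes.camera_model("side")
a=eyes.get_image("scene")[110:240,200:360];b=eyes.get_image("side")[90:220,190:350]
f=lambda x:cv2.resize(x,None,fx=2.4,fy=4,interpolation=cv2.INTER_CUBIC)
f=lambda x:cv2.resize(x,None,fx=2.5,fy=2.5,interpolation=cv2.INTER_CUBIC)
cv2.imwrite("pics/c3.png",np.hstack([f(a),f(b)])[:,:,::-1])
E
```

```text
8.45 [ 0.5737 -0.1225  0.1637]
```

View pics/c3.png

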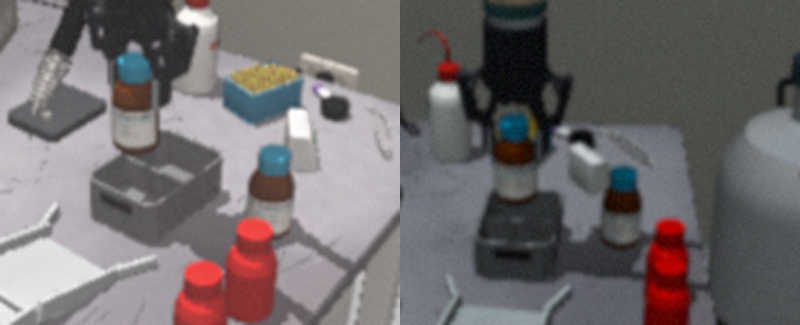

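The bottle hangs over the front cell (scene crop (135,110), side crop (515,155)); the empty one stands upright at crop (270,190). One check of the held bottle's xy from its cap before lowering.

```bash
python3 - <<'E'
from h import *
np.set_printoptions(precision=4,suppress=True)
I={n:eyes.get_image(n) for n in("scene","side")};P=[]
for n in I:
    m=eyes.camera_model(n)
    for c,a in blobs(I[n],(95,120,70),(112,255,255),20): print(n,c,a,plane(m,c,.2),plane(m,c,.097))
m=eyes.camera_model("scene")
print(sensors.get_state()["position"])
E
```

```text
scene [252.6 135.9] 122 [ 0.5734 -0.1113  0.2   ] [ 0.6853 -0.2732  0.097 ]
scene [309.4 173.5] 88 [ 0.3668 -0.0377  0.2   ] [ 0.4354 -0.1841  0.097 ]
side [487.3   5. ] 367 [-1.3042 -2.7139  0.2   ] [-1.6396 -3.4106  0.097 ]
side [234.5 139.5] 92 [ 0.578  -0.1167  0.2   ] [ 0.5898 -0.3342  0.097 ]
side [279.1 160.6] 71 [0.4509 0.0093 0.2   ] [ 0.4392 -0.185   0.097 ]
[ 0.5755 -0.1233  0.1663]
```

Call:
drive_tool([
  {"linear": [0,2,-20],"twist": 0,"claw": 0.4},
  {"linear": [0,2,-40],"twist": 0,"claw": 0.4},
  {"linear": [0,2,-55],"twist": 0,"claw": 0.4},
  {"linear": [0,2,-67],"twist": 0,"claw": 0.4},
  {"linear": [0,2,-77],"twist": 0,"claw": 0.4},
  {"linear": [0,2,-85],"twist": 0,"claw": 0.4},
  {"linear": [0,2,-90],"twist": 0,"claw": 0.4},
  {"linear": [0,2,-90],"twist": 0,"claw": 0.4},
])

```text
clock: 9.32
position: [0.5746, -0.1213, 0.0747]
ee_rot: [-0.0, 0.742, 0.671, -0.0]
contact_force: [-1.2, -0.5, -3.8]
width: 0.0512
gripper_force: 44.5
```

Call:
drive_tool([
  {"linear": [0,0,-2],"twist": 0,"claw": 0.4},
  {"linear": [0,0,-4],"twist": 0,"claw": 0.4},
  {"linear": [0,0,-6],"twist": 0,"claw": 0.4},
  {"linear": [0,0,-6],"twist": 0,"claw": 0.4},
  {"linear": [0,0,-6],"twist": 0,"claw": 0.4},
])

```text
clock: 9.73
position: [0.5754, -0.1215, 0.0698]
ee_rot: [0.001, 0.742, 0.671, 0.0]
contact_force: [-0.1, -0.0, -3.6]
width: 0.0509
gripper_force: 44.1
```

Call:
drive_tool([
  {"linear": [0,0,-1],"twist": 0,"claw": 0.4},
  {"linear": [0,0,-2],"twist": 0,"claw": 0.4},
  {"linear": [0,0,-2],"twist": 0,"claw": 0.4},
  {"linear": [0,0,-2],"twist": 0,"claw": 0.4},
])

```text
clock: 10.07
position: [0.5754, -0.1216, 0.0696]
ee_rot: [0.001, 0.742, 0.671, 0.0]
contact_force: [-3.1, 1.3, 9.2]
width: 0.0509
gripper_force: 45.2
```

Call:
drive_tool([
  {"linear": [0,0,0],"twist": 0,"claw": 0.65},
  {"linear": [0,0,0],"twist": 0,"claw": 0.7},
  {"linear": [0,0,0],"twist": 0,"claw": 0.7},
  {"linear": [0,0,0],"twist": 0,"claw": 0.7},
])

```text
clock: 10.4
position: [0.5751, -0.1215, 0.0673]
ee_rot: [0.0, 0.742, 0.671, 0.0]
contact_force: [-0.2, -0.0, -0.0]
width: 0.0594
gripper_force: 0.0
```

Call:
drive_tool([
  {"linear": [0,0,10],"twist": 0,"claw": 0.7},
  {"linear": [0,0,25],"twist": 0,"claw": 0.7},
  {"linear": [0,0,55],"twist": 0,"claw": 0.7},
  {"linear": [0,0,90],"twist": 0,"claw": 0.7},
  {"linear": [0,-10,120],"twist": 0,"claw": 0.6},
  {"linear": [-3,-35,140],"twist": 0,"claw": 0.6},
  {"linear": [-6,-70,150],"twist": 0,"claw": 0.6},
  {"linear": [-10,-100,150],"twist": 0,"claw": 0.6},
  {"linear": [-14,-130,150],"twist": 0,"claw": 0.6},
  {"linear": [-16,-150,150],"twist": 0,"claw": 0.6},
  {"linear": [-16,-150,150],"twist": 0,"claw": 0.6},
])

```text
clock: 11.32
position: [0.5585, -0.2759, 0.2179]
ee_rot: [0.001, 0.743, 0.669, -0.001]
contact_force: [1.2, 0.1, -1.3]
width: 0.0511
gripper_force: 0.0
```

```bash
python3 - <<'E'
from h import *
s=sensors.get_state();m=eyes.camera_model("wrist");im=eyes.get_image("wrist")
np.savez("w3.npz",**m);print(s["clock"],s["position"])
cv2.imwrite("pics/w3.png",im[:,:,::-1])
E
```

```text
11.3167 [ 0.55852989 -0.27594448  0.21787839]
```

View pics/w3.png

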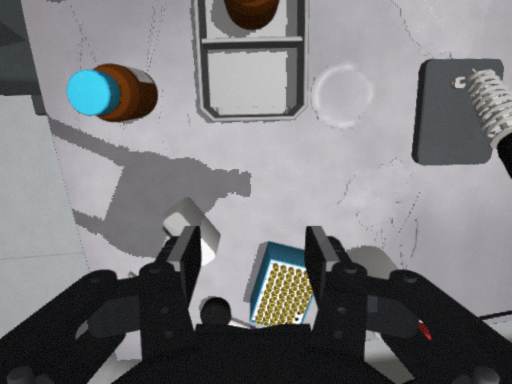

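The filled bottle stands in the front cell at (252,8). Divider is at (203,42)–(301,40), rear rim at y≈121 (205–297); tip box nearest corner is (275,243), timer corner (185,198).

```bash
python3 - <<'E'
from h import *
np.set_printoptions(precision=4,suppress=True)
m=dict(np.load("w3.npz"))
for n,z,u in [("divL",.048,(203,42)),("divR",.048,(301,39)),("rearL",.056,(207,121)),("rearR",.056,(297,120)),("tipTL",.052,(268,243)),("tipTR",.052,(306,250)),("timer",.05,(185,198)),("timerR",.05,(215,235)),("botA",.104,(93,92))]: print(n,plane(m,u,z)[:2])
E
```

```text
divL [ 0.5269 -0.154 ]
divR [ 0.6151 -0.1607]
rearL [ 0.5219 -0.224 ]
rearR [ 0.6052 -0.2319]
tipTL [ 0.567 -0.356]
tipTR [ 0.6065 -0.3685]
timer [ 0.4877 -0.2981]
timerR [ 0.5124 -0.3419]
botA [ 0.4442 -0.1892]
```

Call:
drive_tool([
  {"linear": [2,10,-35],"twist": -1,"claw": 0.6},
  {"linear": [2,18,-70],"twist": -1,"claw": 0.6},
  {"linear": [2,18,-105],"twist": -1,"claw": 0.6},
  {"linear": [2,18,-135],"twist": -1,"claw": 0.6},
  {"linear": [2,18,-155],"twist": -1,"claw": 0.6},
  {"linear": [2,18,-168],"twist": -1,"claw": 0.6},
  {"linear": [2,18,-172],"twist": -1,"claw": 0.6},
  {"linear": [2,18,-172],"twist": -1,"claw": 0.6},
])

```text
clock: 12.03
position: [0.5605, -0.2519, 0.0445]
ee_rot: [-0.001, 0.747, 0.664, -0.0]
contact_force: [-0.1, 0.0, -0.3]
width: 0.051
gripper_force: 0.0
```

Call:
drive_tool([
  {"linear": [0.5,5,0],"twist": 0,"claw": 0.6},
  {"linear": [1,9,0],"twist": 0,"claw": 0.6},
  {"linear": [1.5,13,0],"twist": 0,"claw": 0.6},
  {"linear": [2,17,0],"twist": 0,"claw": 0.6},
  {"linear": [2.5,21,0],"twist": 0,"claw": 0.6},
  {"linear": [3,25,0],"twist": 0,"claw": 0.6},
  {"linear": [3.5,29,0],"twist": 0,"claw": 0.6},
  {"linear": [4,33,0],"twist": 0,"claw": 0.6},
])

```text
clock: 12.7
position: [0.5658, -0.2221, 0.0468]
ee_rot: [0.002, 0.747, 0.664, -0.001]
contact_force: [0.0, -6.0, 1.9]
width: 0.0515
gripper_force: 2.7
```

Call:
drive_tool([
  {"linear": [0.8,7,0],"twist": 0,"claw": 0.6},
  {"linear": [1.6,14,0],"twist": 0,"claw": 0.6},
  {"linear": [2.4,21,0],"twist": 0,"claw": 0.6},
  {"linear": [3.2,28,0],"twist": 0,"claw": 0.6},
  {"linear": [4,35,0],"twist": 0,"claw": 0.6},
  {"linear": [4.8,42,0],"twist": 0,"claw": 0.6},
  {"linear": [5.6,49,0],"twist": 0,"claw": 0.6},
  {"linear": [6.4,56,0],"twist": 0,"claw": 0.6},
])

```text
clock: 13.37
position: [0.5722, -0.1657, 0.0466]
ee_rot: [0.002, 0.747, 0.664, -0.0]
contact_force: [-0.8, -4.7, 1.2]
width: 0.0507
gripper_force: 2.5
```

```bash
python3 - <<'E'
from h import *
s=sensors.get_state();m=eyes.camera_model("wrist");print(s["clock"],s["position"],s["contact_force"])
a=eyes.get_image("wrist");b=eyes.get_image("scene")[90:282,140:396]
cv2.imwrite("pics/p1.png",np.hstack([cv2.resize(a,(400,300)),cv2.resize(b,(400,300))])[:,:,::-1])
E
```

```text
13.3667 [ 0.57223458 -0.16568884  0.04661804] [-0.77597072 -4.6836348   1.15687391]
```

View pics/p1.png

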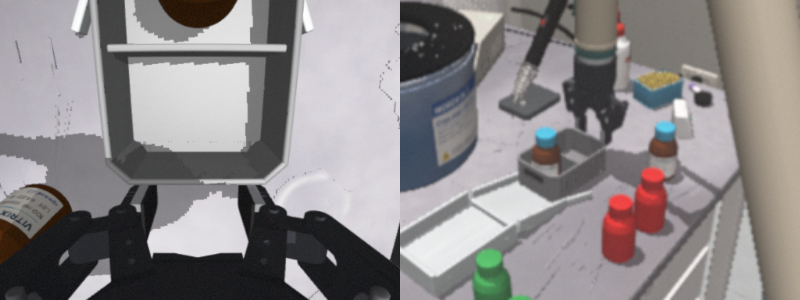

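The carrier is square in the funnel with its front at the ramp foot, both fingers on the rear wall, and both bottles upright. Continuing the push.

Call:
drive_tool([
  {"linear": [0.8,7,0],"twist": 0,"claw": 0.6},
  {"linear": [1.6,14,0],"twist": 0,"claw": 0.6},
  {"linear": [2.4,21,0],"twist": 0,"claw": 0.6},
  {"linear": [3.2,28,0],"twist": 0,"claw": 0.6},
  {"linear": [4,35,0],"twist": 0,"claw": 0.6},
  {"linear": [4.8,42,0],"twist": 0,"claw": 0.6},
])

```text
clock: 13.97
position: [0.5763, -0.122, 0.0454]
ee_rot: [0.0, 0.748, 0.664, 0.0]
contact_force: [-1.4, -4.1, 0.3]
width: 0.0512
gripper_force: 2.3
```

Call:
drive_tool([
  {"linear": [0.8,7,0],"twist": 0,"claw": 0.6},
  {"linear": [1.6,14,0],"twist": 0,"claw": 0.6},
  {"linear": [2.4,21,0],"twist": 0,"claw": 0.6},
  {"linear": [3.2,28,0],"twist": 0,"claw": 0.6},
  {"linear": [4,35,0],"twist": 0,"claw": 0.6},
  {"linear": [4.8,42,0],"twist": 0,"claw": 0.6},
])

```text
clock: 14.47
position: [0.5806, -0.0793, 0.045]
ee_rot: [-0.001, 0.748, 0.664, -0.0]
contact_force: [-1.0, -2.4, -2.2]
width: 0.0509
gripper_force: 1.6
```

Call:
drive_tool([
  {"linear": [0.8,7,0],"twist": 0,"claw": 0.6},
  {"linear": [1.6,14,0],"twist": 0,"claw": 0.6},
  {"linear": [2.4,21,0],"twist": 0,"claw": 0.6},
  {"linear": [3.2,28,0],"twist": 0,"claw": 0.6},
  {"linear": [4,35,0],"twist": 0,"claw": 0.6},
  {"linear": [4.8,42,0],"twist": 0,"claw": 0.6},
])

```text
clock: 14.97
position: [0.5862, -0.0386, 0.0459]
ee_rot: [0.001, 0.747, 0.664, -0.0]
contact_force: [-2.1, -6.8, 6.8]
width: 0.0512
gripper_force: 3.9
```

Call:
drive_tool([
  {"linear": [0.7,6,0],"twist": 0,"claw": 0.6},
  {"linear": [1.4,12,0],"twist": 0,"claw": 0.6},
  {"linear": [2.1,18,0],"twist": 0,"claw": 0.6},
  {"linear": [2.8,24,0],"twist": 0,"claw": 0.6},
  {"linear": [3.5,30,0],"twist": 0,"claw": 0.6},
  {"linear": [4.2,36,0],"twist": 0,"claw": 0.6},
])

```text
clock: 15.47
position: [0.5911, -0.0033, 0.0469]
ee_rot: [0.002, 0.747, 0.664, 0.0]
contact_force: [-1.3, -7.3, 6.2]
width: 0.0515
gripper_force: 3.7
```

```bash
python3 - <<'E'
from h import *
s=sensors.get_state();print(s["clock"],s["position"],s["contact_force"])
a=eyes.get_image("side")[110:302,130:386];b=eyes.get_image("scene")[130:322,100:356]
cv2.imwrite("pics/p2.png",np.hstack([cv2.resize(a,(400,300)),cv2.resize(b,(400,300))])[:,:,::-1])
E
```

```text
15.4667 [ 0.59112841 -0.00330796  0.04689252] [-1.26470338 -7.26930668  6.15008428]
```

View pics/p2.png

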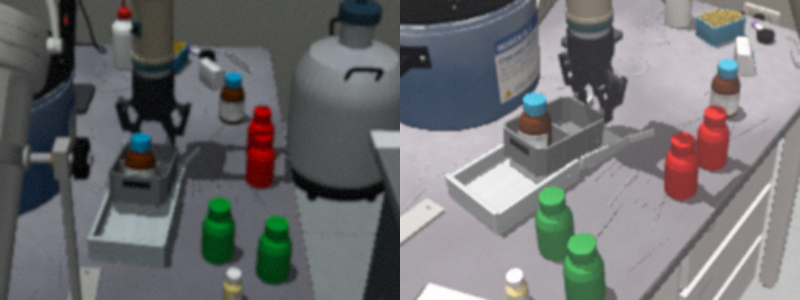

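The carrier is over the lip and rocking nose-down, the bottle upright in its front cell; the rest is checked numerically.

Call:
drive_tool([
  {"linear": [0.7,6,0],"twist": 0,"claw": 0.6},
  {"linear": [1.4,12,0],"twist": 0,"claw": 0.6},
  {"linear": [2.1,18,0],"twist": 0,"claw": 0.6},
  {"linear": [2.8,24,0],"twist": 0,"claw": 0.6},
  {"linear": [3.5,30,0],"twist": 0,"claw": 0.6},
  {"linear": [4.2,36,0],"twist": 0,"claw": 0.6},
])

```text
clock: 16.07
position: [0.5939, 0.0342, 0.045]
ee_rot: [-0.0, 0.748, 0.664, -0.0]
contact_force: [-0.5, -0.9, -2.2]
width: 0.0511
gripper_force: 0.9
```

Call:
drive_tool([
  {"linear": [0.6,5,0],"twist": 0,"claw": 0.6},
  {"linear": [1.2,10,0],"twist": 0,"claw": 0.6},
  {"linear": [1.7,15,0],"twist": 0,"claw": 0.6},
  {"linear": [2.3,20,0],"twist": 0,"claw": 0.6},
  {"linear": [2.9,25,0],"twist": 0,"claw": 0.6},
  {"linear": [3.5,30,0],"twist": 0,"claw": 0.6},
])

```text
clock: 16.57
position: [0.5976, 0.064, 0.0453]
ee_rot: [0.0, 0.748, 0.664, -0.0]
contact_force: [0.1, -1.6, -1.3]
width: 0.0511
gripper_force: 0.9
```

Call:
drive_tool([
  {"linear": [0.4,4,0],"twist": 0,"claw": 0.6},
  {"linear": [0.8,8,0],"twist": 0,"claw": 0.6},
  {"linear": [1.2,12,0],"twist": 0,"claw": 0.6},
  {"linear": [1.6,15,0],"twist": 0,"claw": 0.6},
])

```text
clock: 16.9
position: [0.5993, 0.0791, 0.0453]
ee_rot: [-0.0, 0.748, 0.664, 0.0]
contact_force: [-0.5, -1.8, -0.6]
width: 0.0514
gripper_force: 0.8
```

Call:
drive_tool([
  {"linear": [0.2,2,0],"twist": 0,"claw": 0.6},
  {"linear": [0.4,4,0],"twist": 0,"claw": 0.6},
  {"linear": [0.6,6,0],"twist": 0,"claw": 0.6},
  {"linear": [0.9,8,0],"twist": 0,"claw": 0.6},
  {"linear": [0.9,8,0],"twist": 0,"claw": 0.6},
])

```text
clock: 17.32
position: [0.6002, 0.087, 0.0454]
ee_rot: [-0.0, 0.748, 0.664, 0.0]
contact_force: [-0.0, -0.3, -1.6]
width: 0.0511
gripper_force: 0.3
```

```bash
python3 - <<'E'
from h import *
np.set_printoptions(precision=4,suppress=True)
s=sensors.get_state();print(s["clock"],s["position"],s["contact_force"])
for n in("scene","side"):
    m=eyes.camera_model(n);im=eyes.get_image(n);cv2.imwrite(f"pics/{n}9.png",im[:,:,::-1])
    for c,a in blobs(im,(95,140,110),(110,255,255),15): print(n,c,a,plane(m,c,.118),plane(m,c,.097))
E
```

```text
17.3167 [0.6002 0.087  0.0454] [-0.033  -0.3088 -1.5717]
scene [309.6 171.5] 52 [ 0.4257 -0.1632  0.118 ] [ 0.4398 -0.1934  0.097 ]
scene [154.3 218.2] 133 [0.617  0.2106 0.118 ] [0.6381 0.194  0.097 ]
side [279.  158.9] 50 [ 0.4415 -0.1566  0.118 ] [ 0.4391 -0.1966  0.097 ]
side [211.2 226.5] 119 [0.6183 0.2031 0.118 ] [0.6218 0.1749 0.097 ]
```

Call:
drive_tool([
  {"linear": [-0.5,-5,0],"twist": 0,"claw": 0.6},
  {"linear": [-1.5,-13,0],"twist": 0,"claw": 0.6},
  {"linear": [-3,-28,0],"twist": 0,"claw": 0.6},
  {"linear": [-5,-48,5],"twist": 0,"claw": 0.6},
  {"linear": [-7,-65,25],"twist": 0,"claw": 0.6},
  {"linear": [-8,-75,60],"twist": 0,"claw": 0.6},
  {"linear": [-8,-80,95],"twist": 0,"claw": 0.6},
  {"linear": [-8,-85,130],"twist": 0,"claw": 0.6},
  {"linear": [-8,-85,165],"twist": 0,"claw": 0.6},
  {"linear": [-8,-85,190],"twist": 0,"claw": 0.6},
  {"linear": [-8,-85,200],"twist": 0,"claw": 0.6},
  {"linear": [-8,-85,200],"twist": 0,"claw": 0.6},
])

```text
clock: 18.42
position: [0.5934, 0.0009, 0.2482]
ee_rot: [0.002, 0.748, 0.664, 0.002]
contact_force: [-0.7, 0.6, -0.1]
width: 0.0517
gripper_force: 0.0
```

```bash
python3 - <<'E'
from h import *
np.set_printoptions(precision=4,suppress=True)
s=sensors.get_state();m=eyes.camera_model("wrist");im=eyes.get_image("wrist");print(s["clock"],s["position"],s["contact_force"])
cv2.imwrite("pics/w9.png",im[:,:,::-1])
for c,a in blobs(im,(90,140,110),(112,255,255),60): print("wrist",c,a,plane(m,c,.125))
for n in("scene","side"):
    M=eyes.camera_model(n);k=eyes.get_image(n)
    for c,a in blobs(k,(95,140,110),(110,255,255),15): print(n,c,a,plane(M,c,.118))
# rear rim: grey profile down the image column through the dock midline, predicted vs. seen
d=np.array([.115,.9934]);l=np.array([d[1],-d[0]]);lip=np.array([.5888,-.0262])+.118*d
g=cv2.cvtColor(im,cv2.COLOR_RGB2GRAY)
for z in (.069,.085): 
    print("rear rim outer if z",z,[proj(m,[*(lip+.007*d+q*l),z]).round(1) for q in(-.03,0,.03)])
print("lip bay edge",[proj(m,[*(lip+q*l),.023]).round(1) for q in(-.03,0,.03)],"stop inner top",proj(m,[*(lip+.157*d),.045]).round(1))
for q in(-.03,0,.03):
    u=int(proj(m,[*(lip+.007*d+q*l),.069])[0]); v=int(proj(m,[*(lip+.007*d),.069])[1])
    print(u,v-30,g[v-30:v+40,u])
E
```

```text
18.4167 [0.5934 0.0009 0.2482] [-0.6518  0.6157 -0.123 ]
wrist [132.3 351.8] 397 [ 0.4489 -0.1653  0.125 ]
scene [309.5 171.5] 51 [ 0.4259 -0.163   0.118 ]
scene [154.4 217.6] 120 [0.6183 0.2089 0.118 ]
side [279.1 158.8] 51 [ 0.4411 -0.1573  0.118 ]
side [211.3 226.6] 118 [0.6181 0.2035 0.118 ]
rear rim outer if z 0.069 [array([217.3,  67.3]), array([249. ,  67.1]), array([280.7,  67.1])]
rear rim outer if z 0.085 [array([215.5,  65.6]), array([249. ,  65.4]), array([282.4,  65.3])]
lip bay edge [array([221.9,  78.1]), array([249.2,  77.9]), array([276.6,  77.8])] stop inner top [248.2 -94.7]
217 37 [187 188 188 185 187 185 189 189 188 188 186 188 187 189 190 189 190 188
 187 188 191 189 188 183 177 179 163 151 165 162 135  79  43  42  48  87
 158 168 173 187 244 247 247 247 245 235 232 232 232 233 232 231 232 232
 233 233 231 231 233 232 232 232 231 233 232 232 232 232 233 231]
249 37 [194 194 193 194 193 192 191 192 195 195 192 192 192 195 193 195 192 193
 193 192 194 193 192 169 176 190 169 157 167 165 130  69  28  21  49 108
 161 169 172 157 211 246 247 247 244 234 231 232 231 231 231 231 230 230
 230 229 230 230 230 229 230 229 229 231 230 229 231 229 230 228]
280 37 [193 195 195 195 193 197 195 194 192 194 194 192 193 194 197 194 194 193
 196 197 199 195 195 180 179 183 169 158 170 164 132  78  47  38  54 105
 182 201 240 218 245 247 248 247 246 235 228 230 231 229 231 232 231 231
 230 230 231 230 230 232 232 231 231 232 231 232 232 232 231 232]
```

```bash
python3 - <<'E'
from h import *
np.set_printoptions(precision=4,suppress=True)
im=cv2.imread("pics/w9.png");g=cv2.cvtColor(im,cv2.COLOR_BGR2GRAY)
for v in(25,35): print(v,g[v,175:205],g[v,295:325])
m=eyes.camera_model("wrist")
d=np.array([.115,.9934]);l=np.array([d[1],-d[0]]);lip=np.array([.5888,-.0262])+.118*d
for z in(.069,.079,.040): print(z,[proj(m,[*(lip+.035*d+q*l),z]).round(1) for q in(-.0545,-.05,.05,.0545)])
E
```

```text
25 [151 150 151 154 153 151 152 153 154 152 134 113 175 231 242 245 237 183
 103  75  85 133 167 160 111  67  59  57  59  54] [ 45  49  47  52 106 157 168 154 205 241 230 161 178 181 181 180 180 181
 180 180 181 179 181 179 179 176 180 180 177 179]
35 [155 154 153 154 152 157 153 154 155 152 129 106 154 222 241 245 244 222
 140  73  70 121 160 174 144  79  57  56  58  53] [ 48  49  47  62 118 162 170 177 237 244 213 186 182 184 182 181 183 181
 186 185 182 184 182 179 182 180 181 183 181 181]
0.069 [array([194.1,  35.6]), array([199. ,  35.5]), array([308.4,  35.1]), array([313.3,  35.1])]
0.079 [array([192. ,  33.4]), array([197.1,  33.3]), array([310.3,  32.8]), array([315.4,  32.9])]
0.04 [array([199.4,  41.2]), array([203.9,  41.1]), array([303.5,  40.7]), array([307.9,  40.7])]
```

```bash
python3 -c "
from rig import manip
print(manip.sign_off())"
```

```text
the job is handed in; nothing more can be done
None
```

I handed the job in at about 18 s on the robot's clock, with no verdict returned. The filled bottle (3.6 N against 1.4 N) is in the carrier's front cell, and by position, rim height and push force the carrier lies flat in the bay behind the lip. The empty bottle stands where it was, and no move went near the vial, timer or tip box. I checked the last few centimetres of the push and the drop by measurement only, having used my 10 picture views.

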